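Stand the clay paddle in the tool block

ROBOT

A 6-joint arm with a two-finger parallel gripper is mounted at the origin on the work surface. World frame = base frame: x ahead of the robot, y to its left, z up, the work surface at z = 0. Lengths are in mm, angles in rad, forces in N, time in s.
With the tool pointing down it reaches from about 425 to 925 mm from the base axis. Payload 12.5 kg.
Tool frame: the origin (TCP) lies midway between the tips of the shut fingers; the grasp point (between the pads) lies 19 mm behind it; z points along the fingers, y is the line along which they close (so a half turn about z gives the same grasp; the last joint's range is limited). The gripper opens to 85 mm and grips with 20 to 120 N. Pads are 22 mm wide; open, the fingers measure 114 mm over their backs; the gripper's body (76 mm by 85 mm) begins 54 mm behind the grasp point. The pads swing forward as they close: fully open they stand 13 mm farther back than shut.
Start: joints at [-1.222, 0.491, 1.559, -0, 1.092, -0.106], TCP at [274.575, -561.474, 231.327] pointing down, gripper open.
Joint ranges: [-3.1, 3.1], [-0.84, 2.19], [0.05, 2.79], [-1.13, 4.28], [0.06, 2.93], [-2.69, 2.69]. Speed limits (rad/s): [2.22, 2.22, 2.79, 3.14, 3.14, 3.14].

INTERFACE

Orientations are given as a unit quaternion [x, y, z, w].
In Python, from cell import * gives the robot as it stands.
- The arm moves only by the tool carry_out, never from a script. Its argument "rows" is a list of rows, each an object with "dr": the turn, a rotation vector about the tool's x, y, z in degrees, a list of three; "delta_pos": the shift along the tool's x, y, z in cm, a list of three; "grip": the closure, from 0 (fully open) to 1 (shut). A call has 1 to 20 rows; each row is the pose to reach, as a shift and turn from the pose commanded when the call began, along the tool's axes at that moment; what a row does not reach only later rows make up. A row lasts 1/10 s, in which the tool goes at most 50 mm and 8.59 degrees, less where a joint would pass 70% of its speed; a pose out of reach is approached as far as the arm can. A call with a gripper value outside its range is refused whole. The fingers move at their own pace and stop on an object; "squeeze" is the grip in N (left out, the last holds). Time passes only in rows, so rows that repeat a pose let the fingers close. It gives the time, the measured TCP pose, the force, the opening and the grip force at its end, in the units of the state.
- sense(): the state, without advancing time (a new reading comes with each control period).
- snapshot(name): name is "scene" or "top"; returns a dict with "image" (420x560x3 uint8, red, green, blue), "fx", "fy", "cx", "cy" (pixels), "rvec" (rotation vector, rad) and "tvec" (3), from world to camera coordinates, as OpenCV has them. Camera axes: x right, y down, z forward; pixel columns grow to the right and rows downward; lengths in mm; the calibration is good to about 2 mm. A picture is of the moment at which its call begins. There is no depth.
- hand_in(): hands the job in; it is judged then, once.
Trained networks look in the newest picture that a camera, given by its name, has taken for a name from the list of things; names that differ only in an ending like _2 or _b are one class to them, and where a whole thing is asked for, a point or a joint stands for the part that bears it (a point fixed in the world has none). Each returns a list of dicts, best first, with "confidence" (0 to 1); they miss things now and then, are a little off and sometimes report something else, mostly with a low value. They report only what shows in the picture. A call takes as long as a camera call.
- find_in(camera, thing): "location" ([row, column] in pixels, amid what is visible of it).
- regions_of(camera, thing): "mask" (420x560 bool, what is visible of it) and "location" ([row, column] in pixels, amid what is visible of it).
- pinpoint(camera, thing): "location" ([row, column] in pixels: a listed point, or the origin of a listed thing).
The state is a dict: "clock": time; "joint_positions": joint angles; "dq": joint speeds; "tau": joint torques, N m; "tcp_pos": TCP position; "eef_rot": TCP orientation; "force": force on the tool from outside, world axes, zero at the start; "ft_torque": the same for the moment, N m; "finger_gap": finger opening in mm; "grasp_force": force on a finger pad.
Only numpy, scipy, OpenCV 4.12 (cv2) and the standard library are available. Lean on these libraries where they do the work, as an engineer would, in place of code of your own. Each camera call takes 0.05 s, during which the arm holds its last target. There are 200 camera calls.

TASK

Take the clay paddle with the round handle off its hook on the wooden rack and stand it upright, handle down, in the tool block, in the one hole that is not silted up with dried clay, so that the handle goes fully down to the bottom of the hole. Lower it gently, without dropping it in, and leave the other hanging tools and everything else on the table where they are.

Things in the scene. Friction and masses are not known exactly. Their poses are not given: they have to be found in the camera images.
- paddle: Dark wooden paddle 200 mm long, 0.16 kg, hanging blade up. Origin: middle of the upper edge of its hanging hole; z up along it, x across the thickness. Blade 56 mm wide (y), 16 mm thick (x): solid from the origin up to +44 mm; hole 32 mm wide, z -40 to 0; solid z -62 to -40. Round handle, 22 mm diameter, z -156 to -62
- paddle_end (a point): centre of the lower end of the paddle's round handle
- rack: Fixed open wooden rack 360 mm wide (y), 218 high; origin on the table under its rail, -x the hooks' side. Rail x -10 to 10, z 182 to 218. Three hooks at y -110, 0, 110: 8 mm steel bars from the rail to x = -95, axis at z = 200, then straight up to a tip at z = 224. Each carries one tool, at about x = -55; which is where varies
- block: Fixed wooden block 80 (x) x 190 (y) x 70 mm, origin at the centre of its underside. Three upright round holes in a row along y, 25 mm wide, 55 deep. In two of them hard dried clay stops a handle 20 mm below the top; one is clear to its bottom, 15 mm above the table. Which one is clear varies and is not measured
- block_hole0 (a point): centre of the mouth of the block's hole at y = -60 mm (z = 70 mm)
- block_hole1 (a point): centre of the mouth of the block's middle hole
- block_hole2 (a point): centre of the mouth of the block's hole at y = +60 mm
- rib: leave alone: hanging wooden board without handle, 76 mm wide, 16 mm thick, 129 mm long; origin as on the paddle, 44 mm of wood above it
- beater: leave alone: hanging paddle with a short flat handle 40 mm wide, 175 mm long, 56 mm wide, 16 mm thick; origin as on the paddle
- bowl: leave alone: white bowl 90 mm wide, 50 mm high, origin under its foot
- mug: leave alone: brown mug 72 mm wide, 75 mm high, in front of the block, origin under its foot
- jar: leave alone: jar 60 mm wide, 70 mm high, behind the rack, origin under its foot
- flask: leave alone: bottle 60 mm wide, 150 mm high, at the back, origin under its foot
- cup: leave alone: white cup 76 mm wide, 80 mm high, origin under its foot
- brush: leave alone: brush 180 mm long lying on the table

How it is judged:
By the outcome, as a careful person would: the job done as asked, in the order asked, and still so for the second after the job is handed in, with the robot touching nothing.
It also fails if it takes over 51 s, if anything falls off the work surface, if the arm or the gripper's body presses on something with over 40 N, if the wrist force passes 120 N, or if a joint passes its speed limit or range.

## Working session

There is one attempt and no reset: what is moved stays moved. The work goes in short steps, Python scripts to look and compute and a tool call to move; the robot and the scene stay as the last step left them, time stands still between calls to the robot, and variables do not carry over. Pictures are saved under pics/ and viewed, at most 10 in all, crops included, and the job is handed in when it is done.

Besides the shell and the picture viewer there is one more tool, called in YAML: its name, and indented under it one key for each argument. carry_out: Moves the arm, as the interface text tells. Its arguments: {"type":"object","properties":{"rows":{"type":"array","items":{"type":"object","properties":{"dr":{"type":"array","items":{"type":"number"}},"delta_pos":{"type":"array","items":{"type":"number"}},"grip":{"type":"number"}}}},"squeeze":{"type":"number"}},"required":["rows"]}

```bash
mkdir -p pics; ls
python3 - <<'E'
from cell import *
import cv2
for n in("scene","top"):
    s=snapshot(n); cv2.imwrite(f"pics/{n}0.png",s["image"][:,:,::-1])
    print(n,s["fx"],s["fy"],s["cx"],s["cy"],s["rvec"],s["tvec"])
    for t in["paddle","paddle_end","rack","block","block_hole0","block_hole1","block_hole2","rib","beater","mug","bowl","cup","jar","flask","brush"]:
        print(t,[([round(float(v)) for v in r["location"]],round(r["confidence"],2)) for r in pinpoint(n,t)[:3]])
print(sense())
E
```

```text
pics
scene 488.7324557179681 488.7324557179681 281.95864389930733 203.98677539525576 [ 1.48510725  2.26479937 -0.7465022 ] [ 247.47382148 -359.01561658 1661.0082809 ]
paddle [([211, 399], 0.98)]
paddle_end [([244, 388], 0.96)]
rack [([265, 342], 0.73), ([208, 230], 0.62), ([190, 196], 0.38)]
block [([218, 216], 0.69)]
block_hole0 [([202, 217], 0.82), ([191, 192], 0.81), ([208, 232], 0.61)]
block_hole1 [([202, 217], 0.82), ([191, 192], 0.81), ([208, 232], 0.61)]
block_hole2 [([202, 217], 0.82), ([191, 192], 0.81), ([208, 232], 0.61)]
rib [([194, 305], 0.94), ([145, 195], 0.55), ([185, 308], 0.19)]
beater [([198, 351], 0.73), ([241, 388], 0.39)]
mug [([189, 243], 0.86)]
bowl [([186, 309], 0.79)]
cup [([227, 439], 0.65)]
jar [([291, 308], 0.82), ([264, 342], 0.64)]
flask [([300, 257], 0.98)]
brush [([143, 192], 0.86)]
top 488.91863303607045 488.91863303607045 281.66973922557224 209.35731295491698 [ 2.12516497 -2.1613954   0.17186641] [ -12.16857049  630.83372561 1226.88169289]
paddle [([240, 154], 0.6)]
paddle_end [([242, 171], 0.87)]
rack [([218, 208], 0.65), ([177, 228], 0.36)]
block 
[... 483 characters left out ...]
6)]
{'clock': 1.6, 'joint_positions': array([-1.22162304e+00,  4.90866859e-01,  1.55888054e+00,  2.13985038e-05,
        1.09172055e+00, -1.05587622e-01]), 'dq': array([-0.00139121, -0.00034255,  0.00056072,  0.00014021, -0.00137644,
       -0.00117212]), 'tau': array([ 2.01423927e-05, -6.18261623e+01, -2.61845469e+01, -8.39923655e-05,
        3.90082751e-04, -3.28231556e-05]), 'tcp_pos': array([ 274.56812023, -561.48160115,  231.35425239]), 'eef_rot': array([9.74261361e-01, 2.25421374e-01, 1.69999821e-05, 6.07365455e-05]), 'force': array([-0.05002942, -0.40202049, -0.29931649]), 'ft_torque': array([ 0.01944672,  0.03730456, -0.02632666]), 'grasp_force': 0.0, 'finger_gap': 85.01930183647879}
```

View pics/scene0.png

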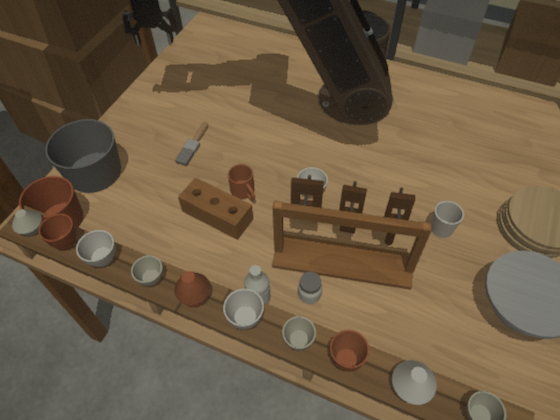

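View pics/top0.png

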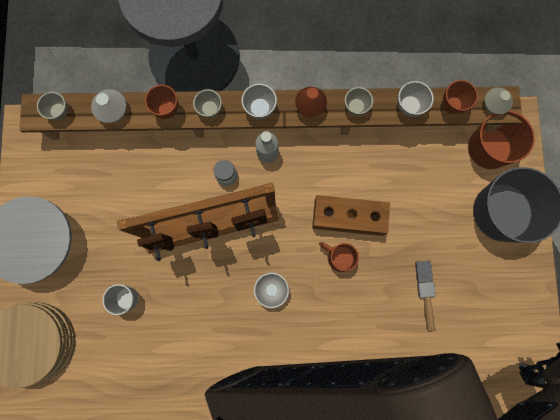

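The scene picture shows the rack at about (345,240) with its three tools: rib at (305,190), beater at (351,200), paddle at (399,210). The block is at (215,207). In the top picture the block's holes are at about (329,211), (352,213) and (376,216), and the paddle is at (155,240). Next I zoom in and triangulate.

```bash
cat > h.py <<'E'
from cell import *
import cv2, numpy as np
from scipy.optimize import least_squares
def P(s): 
    return np.array([[s["fx"],0,s["cx"]],[0,s["fy"],s["cy"]],[0,0,1]])@np.c_[cv2.Rodrigues(np.array(s["rvec"]))[0],s["tvec"]]
def proj(p,X): 
    q=p@np.r_[X,1]; return q[:2]/q[2]
def tri(p1,a,p2,b):  # a,b [row,col]
    X=cv2.triangulatePoints(p1,p2,np.array(a[::-1],float),np.array(b[::-1],float))[:,0]; X=X[:3]/X[3]
    return X, proj(p1,X)-a[::-1]
def onz(p,rc,z):
    A=np.c_[p[:,:2],p[:,2]*z+p[:,3]]; q=np.linalg.inv(A)@np.array([rc[1],rc[0],1]); return q[:2]/q[2]
E
python3 - <<'E'
from h import *
a=snapshot("scene");b=snapshot("top");pa,pb=P(a),P(b)
np.set_printoptions(precision=1,suppress=True)
for t in["paddle","paddle_end","rib","beater","mug","bowl","cup","jar","rack","block"]:
    x=pinpoint("scene",t);y=pinpoint("top",t)
    if x and y: print(t,*tri(pa,x[0]["location"],pb,y[0]["location"]))
for n,p in(("scene",pa),("top",pb)):
    for r in pinpoint(n,"block_hole1")[:3]: print(n,r["location"],onz(p,r["location"],70))
ct=cv2.resize(b["image"][170:270,110:260],None,fx=5,fy=5,interpolation=cv2.INTER_CUBIC)
cv2.imwrite("pics/c1.png",ct[:,:,::-1])
h1=cv2.resize(b["image"][190:240,308:395],None,fx=8,fy=8,interpolation=2)[:290,:]
h2=cv2.resize(a["image"][178:238,175:262],None,fx=8,fy=8,interpolation=2)[:300]
im=np.vstack([h1,h2]);im=np.clip(im*1.8,0,255)
cv2.imwrite("pics/c2.png",im[:,:,::-1])
c3=cv2.resize(a["image"][165:290,265:435],None,fx=4.7,fy=4.7,interpolation=2)
cv2.imwrite("pics/c3.png",c3[:,:,::-1])
E
```

```text
paddle [535.9 272.1 196.9] [ 0.5 -0. ]
paddle_end [548.5 265.8  61.9] [-2.1  0.1]
rib [583.8  49.1 205. ] [1.3 0. ]
beater [566.  160.9 212. ] [ 0.8 -0. ]
mug [ 500.7 -178.6   21.1] [0.5 0.1]
bowl [428.9   7.5  20.3] [2.4 0. ]
cup [396.1 387.9 -14.1] [ 2.3 -0.2]
jar [733.9 120.1  -6.2] [0.9 0. ]
rack [620.2 173.4  16.1] [ 0.3 -0. ]
block [ 611.5 -210.    -4.7] [0.9 0.1]
scene [200.4, 217.3] [ 609.3 -193.6]
scene [190.9, 192.0] [ 608.  -273.1]
scene [208.4, 230.7] [ 618.7 -148. ]
top [217.6, 375.9] [ 601.9 -263.6]
top [209.9, 328.1] [ 623.9 -141.8]
top [211.2, 353.8] [ 619.4 -207.7][ WARN:0@5.042] global loadsave.cpp:1063 imwrite_ Unsupported depth image for selected encoder is fallbacked to CV_8U.
```

View pics/c1.png

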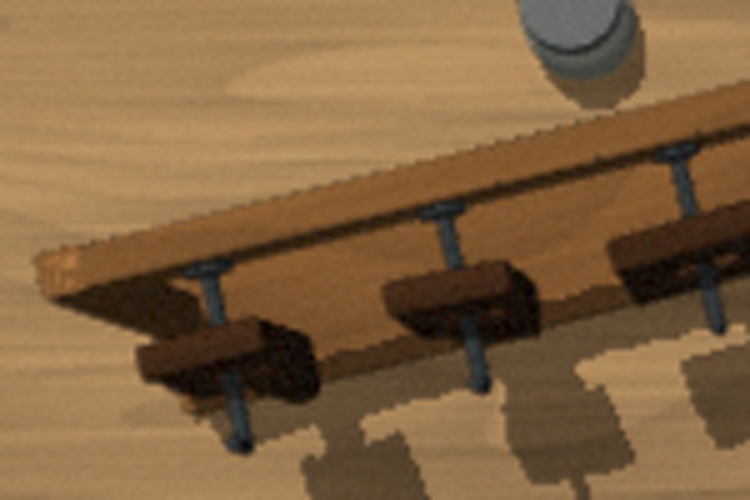

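View pics/c2.png

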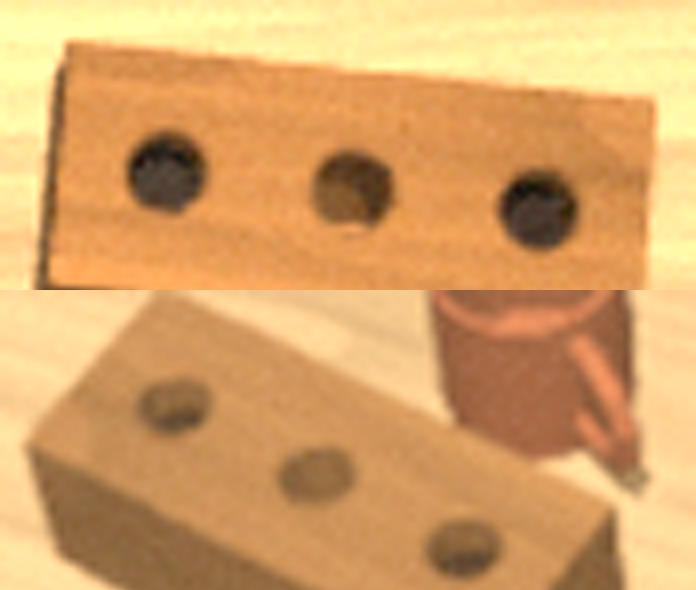

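View pics/c3.png

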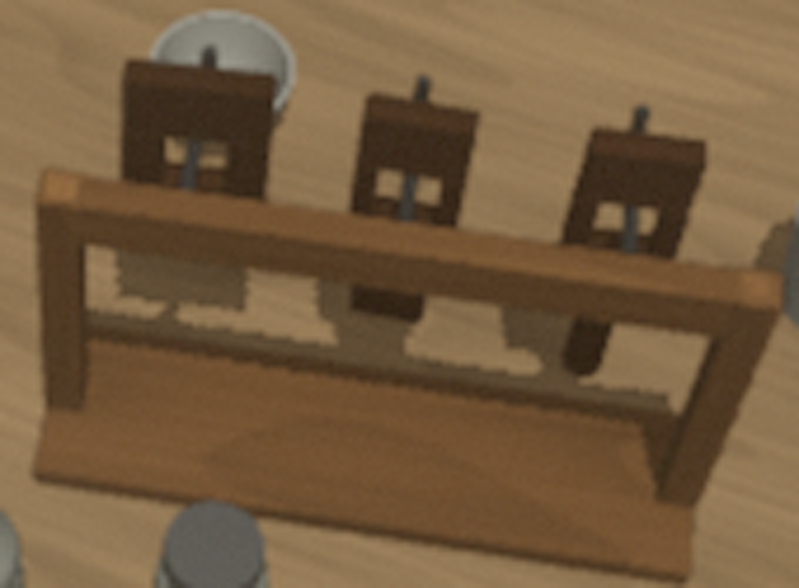

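The crops show dark grey clay close below the mouths of the two outer holes. The middle hole, at top (352,213) and scene (214,201), shows only its wall, so it is the clear one. The paddle hangs on the left (+y) hook, whose tip is at top (158,259) and scene (401,189). Next I fit the rack, block and paddle from these features.

```bash
cat >> h.py <<'E'
def fit(obs,x0):  # obs: list of (P,local xyz,(col,row)); planar pose x,y,yaw
    def w(q,l):
        c,s=np.cos(q[2]),np.sin(q[2]); return np.array([q[0]+c*l[0]-s*l[1],q[1]+s*l[0]+c*l[1],l[2]])
    f=lambda q:np.concatenate([proj(p,w(q,l))-uv for p,l,uv in obs])
    r=least_squares(f,x0,loss="soft_l1",x_scale=[10,10,.1]); return r.x,f(r.x).reshape(-1,2),w
E
python3 - <<'E'
from h import *
np.set_printoptions(precision=2,suppress=True)
a=snapshot("scene");b=snapshot("top");pa,pb=P(a),P(b)
c1=lambda x,y:((x+.5)/5-.5+110,(y+.5)/5-.5+170)
ct=lambda x,y:((x+.5)/8-.5+308,(y+.5)/8-.5+190)
cs=lambda x,y:((x+.5)/8-.5+175,(y-290+.5)/8-.5+178)
c3=lambda x,y:((x+.5)/4.7-.5+265,(y+.5)/4.7-.5+165)
o=[(pb,(-95,110,224),c1(240,445)),(pb,(-95,0,224),c1(480,383)),(pb,(-95,-110,224),c1(718,326)),
(pb,(10,180,218),c1(35,262)),(pb,(-10,180,218),c1(55,300)),
(pa,(-95,110,224),c3(641,112)),(pa,(-95,0,224),c3(423,81)),(pa,(-95,-110,224),c3(209,51)),
(pa,(10,180,218),c3(780,305)),(pa,(10,-180,218),c3(40,206)),(pa,(-10,-180,218),c3(47,172)),(pa,(-10,180,218),c3(783,273))]
q,r,w=fit(o,[610,160,0.2]);print("rack",q);print(r.T)
for y in(110,0,-110):print(w(q,(-55,y,204)),w(q,(-95,y,204)))
# block: two separate, per camera
hb=[(pb,(0,60,70),ct(167,172)),(pb,(0,0,70),ct(352,190)),(pb,(0,-60,70),ct(539,208)),(pb,(40,95,70),ct(68,42)),(pb,(40,-95,70),ct(655,100))]
hs=[(pa,(0,-60,70),cs(174,405)),(pa,(0,0,70),cs(317,475)),(pa,(0,60,70),cs(464,548)),(pa,(40,95,70),cs(608,512)),(pa,(40,-95,70),cs(28,445)),(pa,(-40,-95,70),cs(165,292))]
for n,s in(("both",hb+hs),("top",hb),("scene",hs)):
    q2,r,_=fit(s,[613,-207,0.]);print(n,q2);print(r.T)
# paddle: top corners, rel. origin at z=204 -> top z 248
pp=[(pb,(8,28,248),c1(138,347)),(pb,(8,-28,248),c1(258,319)),(pb,(-8,28,248),c1(146,380)),
(pa,(-8,28,248),c3(705,0))][:3]+[(pa,(-8,-28,248),c3(597,130)),(pa,(-8,28,248),c3(706,143)),(pa,(8,-28,248),c3(590,152)),(pa,(8,28,248),c3(703,166))]
q3,r,_=fit(pp,[540,272,.2]);print("paddle",q3);print(r.T)
for n in("scene","top"):
    m=regions_of(n,"paddle")
    print(n,[(round(k["confidence"],2),k["mask"].sum(),k["location"]) for k in m])
    print(pinpoint(n,"paddle_end")[0])
    p={"scene":pa,"top":pb}[n]
    c,s=np.cos(q3[2]),np.sin(q3[2]); print("pred end",proj(p,np.array([q3[0],q3[1],48])))
E
```

```text
rack [616.03 172.61   0.24]
[[-1.13 -0.66 -0.2  -0.03 -2.21  0.15 -0.25 -0.54  0.44 -1.2  -1.11 -0.23]
 [ 0.04 -0.19 -1.32 -0.62  0.34 -1.28 -0.69 -0.18  0.09 -0.61 -0.26 -0.47]]
[536.47 266.4  204.  ] [497.62 256.9  204.  ]
[562.6  159.55 204.  ] [523.75 150.05 204.  ]
[588.73  52.7  204.  ] [549.87  43.2  204.  ]
both [ 613.   -200.97   -0.11]
[[ -0.47  -0.27  -0.3   -0.41  -0.24  -0.04   0.08   0.2  -15.04  -0.85
   -0.66]
 [  0.48   0.4    0.32   0.2   -0.24  -0.04  -0.13  -0.35  20.39   0.05
   -0.61]]
top [ 613.61 -201.77   -0.12]
[[-0.15  0.03 -0.   -0.    0.13]
 [ 0.12  0.16  0.2  -0.21 -0.28]]
scene [ 610.6  -199.46   -0.07]
[[  0.41   0.99   1.55 -12.92  -0.25  -0.92]
 [  0.06  -0.61  -1.44  19.12   0.7   -0.4 ]]
paddle [539.55 266.67   0.24]
[[-0.95  0.21 -0.97 -1.65  0.09 -0.45  0.65]
 [-0.47 -1.47  0.03 -1.25 -0.86 -0.39 -0.16]]
scene []
{'location': [242.5, 388.4], 'confidence': 0.6}
pred end [387.77 241.89]
top [(0.88, np.int64(427), [241.5, 156.5])]
{'location': [243.7, 170.8], 'confidence': 0.71}
pred end [170.03 246.11]
```

```bash
cat >> h.py <<'E'
from scipy.spatial.transform import Rotation as R
def delta(pts,yaw=None):
    s=sense(); r=R.from_quat(s["eef_rot"]); x=r.as_matrix()[:,0]
    print("t",round(s["clock"],2),"tcp",s["tcp_pos"].round(1),"yaw",np.arctan2(x[1],x[0]).round(3),"F",s["force"].round(1),"gap",round(s["finger_gap"],1),"zaxis",r.as_matrix()[:,2].round(4))
    for p in pts: print(p,(r.inv().apply(np.array(p)-s["tcp_pos"])/10).round(2))
    if yaw is not None:
        t=R.from_matrix(np.array([[np.cos(yaw),np.sin(yaw),0],[np.sin(yaw),-np.cos(yaw),0],[0,0,-1]]).T)
        print("dr",np.degrees((r.inv()*t).as_rotvec()).round(2))
E
python3 - <<'E'
from h import *
delta([(480,-150,350),(538.5,266.5,340),(538.5,266.5,197)],0.24)
E
```

```text
t 3.1 tcp [ 274.6 -561.5  231.3] yaw 0.455 F [-0.7 -0.8  0.4] gap 85.3 zaxis [ 0.e+00 -1.e-04 -1.e+00]
(480, -150, 350) [ 36.53 -27.94 -11.87]
(538.5, 266.5, 340) [ 60.08 -62.79 -10.87]
(538.5, 266.5, 197) [ 60.08 -62.79   3.43]
dr [ 1.000e-02 -0.000e+00  1.231e+01]
```

carry_out:
  rows:
    - {"delta_pos": [10, -7.7, -11.9], "dr": [0, 0, 0], "grip": 0}
    - {"delta_pos": [36.5, -27.9, -11.9], "dr": [0, 0, 0], "grip": 0}
    - {"delta_pos": [36.5, -27.9, -11.9], "dr": [0, 0, 0], "grip": 0}
    - {"delta_pos": [36.5, -27.9, -11.9], "dr": [0, 0, 0], "grip": 0}
    - {"delta_pos": [36.5, -27.9, -11.9], "dr": [0, 0, 0], "grip": 0}
    - {"delta_pos": [36.5, -27.9, -11.9], "dr": [0, 0, 0], "grip": 0}
    - {"delta_pos": [36.5, -27.9, -11.9], "dr": [0, 0, 0], "grip": 0}
    - {"delta_pos": [36.5, -27.9, -11.9], "dr": [0, 0, 0], "grip": 0}
    - {"delta_pos": [36.5, -27.9, -11.9], "dr": [0, 0, 0], "grip": 0}
    - {"delta_pos": [36.5, -27.9, -11.9], "dr": [0, 0, 0], "grip": 0}
    - {"delta_pos": [60.1, -62.8, -10.9], "dr": [0, 0, 12.3], "grip": 0}
    - {"delta_pos": [60.1, -62.8, -10.9], "dr": [0, 0, 12.3], "grip": 0}
    - {"delta_pos": [60.1, -62.8, -10.9], "dr": [0, 0, 12.3], "grip": 0}
    - {"delta_pos": [60.1, -62.8, -10.9], "dr": [0, 0, 12.3], "grip": 0}
    - {"delta_pos": [60.1, -62.8, -10.9], "dr": [0, 0, 12.3], "grip": 0}
    - {"delta_pos": [60.1, -62.8, -10.9], "dr": [0, 0, 12.3], "grip": 0}
    - {"delta_pos": [60.1, -62.8, -10.9], "dr": [0, 0, 12.3], "grip": 0}
    - {"delta_pos": [60.1, -62.8, -10.9], "dr": [0, 0, 12.3], "grip": 0}
    - {"delta_pos": [60.1, -62.8, -10.9], "dr": [0, 0, 12.3], "grip": 0}
    - {"delta_pos": [60.1, -62.8, -10.9], "dr": [0, 0, 12.3], "grip": 0}

```text
clock: 5.1
tcp_pos: [538.4, 269.9, 339.5]
eef_rot: [0.993, 0.122, -0.0, -0.0]
force: [-0.5, 0.6, 0.3]
finger_gap: 85.1
grasp_force: 0.0
```

Run:
```python
from h import *
delta([(538.5,266.5,340),(538.5,266.5,197)],0.24)
```

```text
t 5.1 tcp [538.4 269.9 339.5] yaw 0.244 F [-0.5  0.6  0.3] gap 85.1 zaxis [-8.e-04  1.e-04 -1.e+00]
(538.5, 266.5, 340) [-0.07  0.33 -0.05]
(538.5, 266.5, 197) [-0.06  0.33 14.25]
dr [-0.02  0.04  0.21]
```

carry_out:
  rows:
    - {"delta_pos": [0, 0, 3], "dr": [0, 0, 0], "grip": 0}
    - {"delta_pos": [0, 0, 6], "dr": [0, 0, 0], "grip": 0}
    - {"delta_pos": [0, 0, 8.5], "dr": [0, 0, 0], "grip": 0}
    - {"delta_pos": [0, 0, 10.5], "dr": [0, 0, 0], "grip": 0}
    - {"delta_pos": [0, 0, 12.5], "dr": [0, 0, 0], "grip": 0}
    - {"delta_pos": [0, 0, 14.3], "dr": [0, 0, 0], "grip": 0}
    - {"delta_pos": [0, 0, 14.3], "dr": [0, 0, 0], "grip": 0}
    - {"delta_pos": [0, 0, 14.3], "dr": [0, 0, 0], "grip": 0}
  squeeze: 40

```text
clock: 5.9
tcp_pos: [538.8, 266.3, 197.8]
eef_rot: [0.993, 0.12, 0.0, 0.0]
force: [-0.3, 1.1, -0.1]
finger_gap: 85.5
grasp_force: 0.0
```

Run:
```python
from h import *
delta([(538.5,266.5,197)],0.24)
a=snapshot("scene")["image"];b=snapshot("top")["image"]
im=np.hstack([cv2.resize(a[130:260,340:440],None,fx=4,fy=4),cv2.resize(b[180:310,110:210],None,fx=4,fy=4)])
cv2.imwrite("pics/g.png",im[:,:,::-1])
```

```text
t 5.9 tcp [538.8 266.3 197.8] yaw 0.24 F [-0.3  1.1 -0.1] gap 85.5 zaxis [ 1.e-04 -1.e-04 -1.e+00]
(538.5, 266.5, 197) [-0.03 -0.03  0.08]
dr [ 0.01 -0.   -0.02]
```

View pics/g.png

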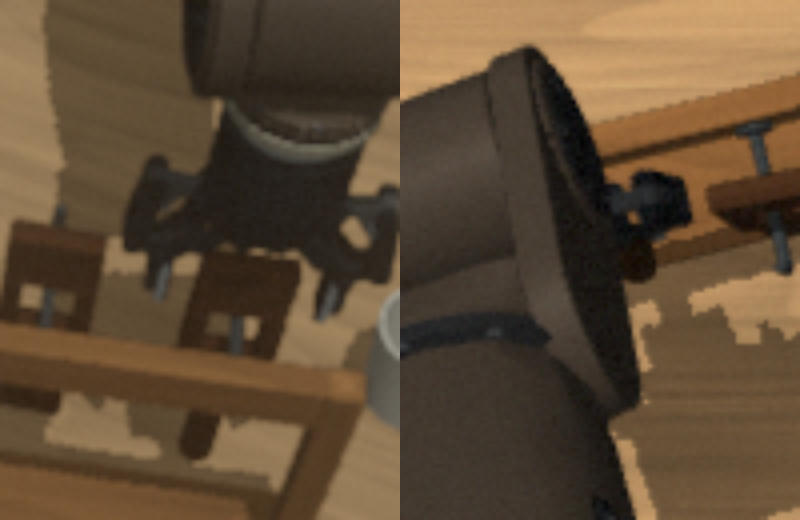

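The left (scene) crop shows the open fingers on both sides of the paddle's blade: finger tips at about (160,290) and (325,310), blade centred at (245,280). Closing now.

carry_out:
  rows:
    - {"delta_pos": [0, 0, 0], "dr": [0, 0, 0], "grip": 0.2}
    - {"delta_pos": [0, 0, 0], "dr": [0, 0, 0], "grip": 0.3}
    - {"delta_pos": [0, 0, 0], "dr": [0, 0, 0], "grip": 1}
    - {"delta_pos": [0, 0, 0], "dr": [0, 0, 0], "grip": 1}
    - {"delta_pos": [0, 0, 0], "dr": [0, 0, 0], "grip": 1}
    - {"delta_pos": [0, 0, 0], "dr": [0, 0, 0], "grip": 1}
    - {"delta_pos": [0, 0, 0], "dr": [0, 0, 0], "grip": 1}
    - {"delta_pos": [0, 0, 0], "dr": [0, 0, 0], "grip": 1}
  squeeze: 50

```text
clock: 6.8
tcp_pos: [538.8, 266.7, 198.0]
eef_rot: [0.993, 0.12, 0.0, 0.0]
force: [-0.8, -1.4, 7.5]
finger_gap: 55.5
grasp_force: 51.7
```

carry_out:
  rows:
    - {"delta_pos": [0, 0, -0.5], "dr": [0, 0, 0], "grip": 1}
    - {"delta_pos": [0, 0, -1], "dr": [0, 0, 0], "grip": 1}
    - {"delta_pos": [0, 0, -1.6], "dr": [0, 0, 0], "grip": 1}
    - {"delta_pos": [0, 0, -2.2], "dr": [0, 0, 0], "grip": 1}
    - {"delta_pos": [0, 0, -2.7], "dr": [0, 0, 0], "grip": 1}
    - {"delta_pos": [0, 0, -2.7], "dr": [0, 0, 0], "grip": 1}
    - {"delta_pos": [0, 0, -2.7], "dr": [0, 0, 0], "grip": 1}
  squeeze: 70

```text
clock: 7.5
tcp_pos: [538.6, 266.7, 224.3]
eef_rot: [0.993, 0.12, 0.0, 0.0]
force: [-0.5, -0.3, -2.5]
finger_gap: 55.2
grasp_force: 74.1
```

Run:
```python
from h import *
delta([],0.24)
a=snapshot("scene")["image"]
cv2.imwrite("pics/l.png",cv2.resize(a[130:260,330:450],None,fx=4.5,fy=4.5,interpolation=2)[:,:,::-1])
```

```text
t 7.5 tcp [538.6 266.7 224.3] yaw 0.24 F [-0.5 -0.3 -2.5] gap 55.2 zaxis [ 1.e-04 -1.e-04 -1.e+00]
dr [ 0.   -0.    0.01]
```

View pics/l.png

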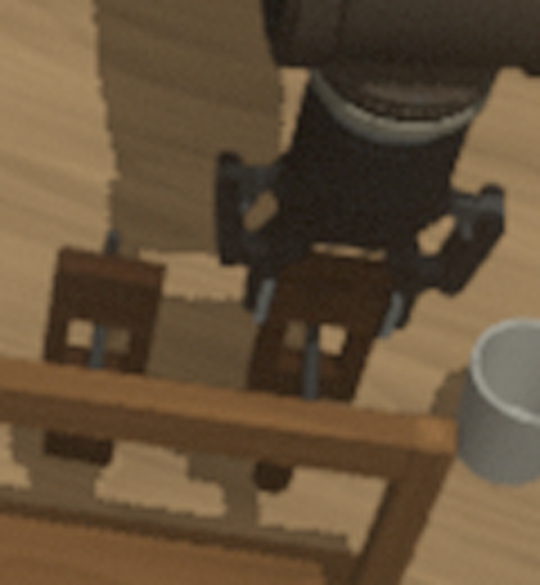

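The picture shows the blade lifted between the fingers, with the hook bar still passing through the hole at about (310,360). The force reading shows only the paddle's weight. Next I slide it out along the hook, away from the rail.

carry_out:
  rows:
    - {"delta_pos": [-0.7, 0, 0], "dr": [0, 0, 0], "grip": 1}
    - {"delta_pos": [-1.4, 0, 0], "dr": [0, 0, 0], "grip": 1}
    - {"delta_pos": [-2.1, 0, 0], "dr": [0, 0, 0], "grip": 1}
    - {"delta_pos": [-2.8, 0, 0], "dr": [0, 0, 0], "grip": 1}
    - {"delta_pos": [-3.4, 0, 0], "dr": [0, 0, 0], "grip": 1}
    - {"delta_pos": [-3.4, 0, 0], "dr": [0, 0, 0], "grip": 1}

```text
clock: 8.15
tcp_pos: [504.8, 258.5, 224.5]
eef_rot: [0.993, 0.12, -0.0, 0.0]
force: [0.0, -0.0, -1.7]
finger_gap: 55.2
grasp_force: 74.1
```

carry_out:
  rows:
    - {"delta_pos": [-0.6, 0, 0], "dr": [0, 0, 0], "grip": 1}
    - {"delta_pos": [-1.2, 0, 0], "dr": [0, 0, 0], "grip": 1}
    - {"delta_pos": [-1.8, 0, 0], "dr": [0, 0, 0], "grip": 1}
    - {"delta_pos": [-2.4, 0, 0], "dr": [0, 0, 0], "grip": 1}
    - {"delta_pos": [-3, 0, 0], "dr": [0, 0, 0], "grip": 1}
    - {"delta_pos": [-4, 0, 0], "dr": [0, 0, 0], "grip": 1}
    - {"delta_pos": [-4, 0, 0], "dr": [0, 0, 0], "grip": 1}

```text
clock: 8.85
tcp_pos: [465.5, 248.8, 224.3]
eef_rot: [0.993, 0.12, -0.0, 0.0]
force: [1.3, 0.2, -1.4]
finger_gap: 55.1
grasp_force: 74.1
```

Run:
```python
from h import *
delta([(466,249,300),(466,20,320),(520,-160,300),(613.3,-201.3,250)],0.24)
```

```text
t 8.85 tcp [465.5 248.8 224.3] yaw 0.24 F [ 1.3  0.2 -1.4] gap 55.1 zaxis [-6.e-04 -3.e-04 -1.e+00]
(466, 249, 300) [ 0.05 -0.   -7.57]
(466, 20, 320) [-5.41 22.24 -9.56]
(520, -160, 300) [-4.44 41.01 -7.56]
(613.3, -201.3, 250) [ 3.64 47.24 -2.56]
dr [0.01 0.03 0.02]
```

carry_out:
  rows:
    - {"delta_pos": [0, 0, -3], "dr": [0, 0, 0], "grip": 1}
    - {"delta_pos": [0, 0, -7.6], "dr": [0, 0, 0], "grip": 1}
    - {"delta_pos": [-5.4, 22.2, -9.6], "dr": [0, 0, 0], "grip": 1}
    - {"delta_pos": [-5.4, 22.2, -9.6], "dr": [0, 0, 0], "grip": 1}
    - {"delta_pos": [-5.4, 22.2, -9.6], "dr": [0, 0, 0], "grip": 1}
    - {"delta_pos": [-5.4, 22.2, -9.6], "dr": [0, 0, 0], "grip": 1}
    - {"delta_pos": [-5.4, 22.2, -9.6], "dr": [0, 0, 0], "grip": 1}
    - {"delta_pos": [-4.4, 41, -7.6], "dr": [0, 0, 0], "grip": 1}
    - {"delta_pos": [-4.4, 41, -7.6], "dr": [0, 0, 0], "grip": 1}
    - {"delta_pos": [-4.4, 41, -7.6], "dr": [0, 0, 0], "grip": 1}
    - {"delta_pos": [-4.4, 41, -7.6], "dr": [0, 0, 0], "grip": 1}
    - {"delta_pos": [3.6, 47.2, -5], "dr": [0, 0, 0], "grip": 1}
    - {"delta_pos": [3.6, 47.2, -3], "dr": [0, 0, 0], "grip": 1}
    - {"delta_pos": [3.6, 47.2, -2.5], "dr": [0, 0, 0], "grip": 1}
    - {"delta_pos": [3.6, 47.2, -2], "dr": [0, 0, 0], "grip": 1}
    - {"delta_pos": [3.6, 47.2, -2], "dr": [0, 0, 0], "grip": 1}
    - {"delta_pos": [3.6, 47.2, -2], "dr": [0, 0, 0], "grip": 1}

```text
clock: 10.55
tcp_pos: [613.4, -200.3, 245.6]
eef_rot: [0.993, 0.12, 0.001, 0.0]
force: [-0.1, -0.1, -1.3]
finger_gap: 55.1
grasp_force: 75.4
```

Run:
```python
from h import *
np.set_printoptions(precision=1,suppress=True)
delta([(613.3,-201.3,244)],0.24)
a=snapshot("scene");b=snapshot("top")
for n,s in(("scene",a),("top",b)):
    p=P(s); t=sense()["tcp_pos"]
    print(n,"pred end",proj(p,t-[0,0,150])[::-1],"hole",proj(p,np.array([613.3,-201.3,70]))[::-1])
    for k in("paddle_end","block_hole1","paddle"): print(k,[(np.array(r["location"]),round(r["confidence"],2)) for r in pinpoint(n,k)[:3]])
im=np.hstack([cv2.resize(a["image"][130:250,170:270],None,fx=4,fy=4,interpolation=2),cv2.resize(b["image"][160:280,300:400],None,fx=4,fy=4,interpolation=2)])
cv2.imwrite("pics/h.png",np.clip(im*1.5,0,255).astype(np.uint8)[:,:,::-1])
```

```text
t 10.55 tcp [ 613.4 -200.3  245.6] yaw 0.241 F [-0.1 -0.1 -1.3] gap 55.1 zaxis [ 0. -0. -1.]
(613.3, -201.3, 244) [-0.   0.1  0.2]
dr [ 0.1 -0.1  0. ]
scene pred end [195.  213.2] hole [200.6 214.1]
paddle_end [(array([195.4, 214.3]), 0.81)]
block_hole1 [(array([202.5, 215.8]), 0.82), (array([207.7, 230.6]), 0.71), (array([190.6, 195.6]), 0.66)]
paddle [(array([160.8, 207.5]), 0.75), (array([201.3, 349.2]), 0.35)]
top pred end [211.9 352.6] hole [213.6 351.4]
paddle_end []
block_hole1 [(array([213. , 326.9]), 0.83)]
paddle [(array([212.3, 326.4]), 0.18)]
```

View pics/h.png

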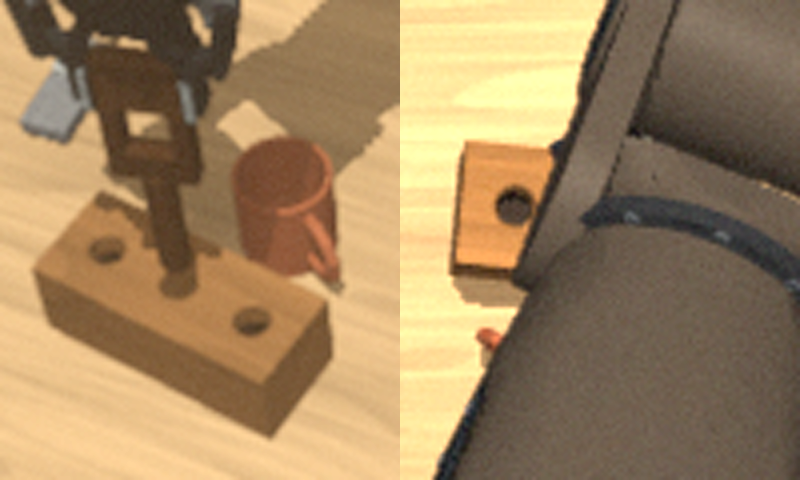

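The left crop shows the handle's end just above the middle hole at about (180,285). The network's end position agrees with my prediction to about 1 px, so I lower it gently and watch the force.

carry_out:
  rows:
    - {"delta_pos": [0, 0, 0.7], "dr": [0, 0, 0], "grip": 1}
    - {"delta_pos": [0, 0, 1.4], "dr": [0, 0, 0], "grip": 1}
    - {"delta_pos": [0, 0, 1.8], "dr": [0, 0, 0], "grip": 1}
    - {"delta_pos": [0, 0, 2.1], "dr": [0, 0, 0], "grip": 1}
    - {"delta_pos": [0, 0, 2.4], "dr": [0, 0, 0], "grip": 1}
    - {"delta_pos": [0, 0, 2.6], "dr": [0, 0, 0], "grip": 1}
    - {"delta_pos": [0, 0, 2.8], "dr": [0, 0, 0], "grip": 1}
    - {"delta_pos": [0, 0, 2.8], "dr": [0, 0, 0], "grip": 1}
    - {"delta_pos": [0, 0, 2.8], "dr": [0, 0, 0], "grip": 1}

```text
clock: 11.85
tcp_pos: [613.9, -200.9, 216.2]
eef_rot: [0.993, 0.12, -0.0, 0.0]
force: [-1.1, -2.1, -2.7]
finger_gap: 55.2
grasp_force: 75.3
```

carry_out:
  rows:
    - {"delta_pos": [0, 0, 0.2], "dr": [0, 0, 0], "grip": 1}
    - {"delta_pos": [0, 0, 0.4], "dr": [0, 0, 0], "grip": 1}
    - {"delta_pos": [0, 0, 0.6], "dr": [0, 0, 0], "grip": 1}
    - {"delta_pos": [0, 0, 0.6], "dr": [0, 0, 0], "grip": 1}

```text
clock: 12.25
tcp_pos: [613.9, -201.0, 210.0]
eef_rot: [0.993, 0.12, -0.0, 0.0]
force: [0.3, -4.0, -4.1]
finger_gap: 55.1
grasp_force: 75.3
```

Run:
```python
from h import *
delta([]); print(sense()["ft_torque"].round(2))
a=snapshot("scene"); print(sense()["force"].round(1))
```

```text
t 12.25 tcp [ 613.9 -201.   210. ] yaw 0.24 F [ 0.3 -4.  -4.1] gap 55.1 zaxis [-2.e-04 -3.e-04 -1.e+00]
[-0.99  0.11  0.02]
[-1.  -3.5 -3.6]
```

carry_out:
  rows:
    - {"delta_pos": [-0.02, 0.1, 0], "dr": [0, 0, 0], "grip": 1}
    - {"delta_pos": [-0.02, 0.1, 0], "dr": [0, 0, 0], "grip": 1}
    - {"delta_pos": [-0.02, 0.1, 0], "dr": [0, 0, 0], "grip": 1}

```text
clock: 12.6
tcp_pos: [614.0, -201.6, 210.3]
eef_rot: [0.993, 0.12, 0.0, -0.0]
force: [0.3, 0.1, -2.1]
finger_gap: 55.0
grasp_force: 75.4
```

carry_out:
  rows:
    - {"delta_pos": [0, 0.03, 0.3], "dr": [0, 0, 0], "grip": 1}
    - {"delta_pos": [0, 0.03, 0.6], "dr": [0, 0, 0], "grip": 1}
    - {"delta_pos": [0, 0.03, 0.9], "dr": [0, 0, 0], "grip": 1}
    - {"delta_pos": [0, 0.03, 1.2], "dr": [0, 0, 0], "grip": 1}
    - {"delta_pos": [0, 0.03, 1.5], "dr": [0, 0, 0], "grip": 1}
    - {"delta_pos": [0, 0.03, 1.5], "dr": [0, 0, 0], "grip": 1}

```text
clock: 13.2
tcp_pos: [613.9, -202.0, 194.8]
eef_rot: [0.993, 0.12, -0.0, -0.0]
force: [0.5, -0.2, -2.5]
finger_gap: 55.2
grasp_force: 75.4
```

carry_out:
  rows:
    - {"delta_pos": [0, 0, 0.4], "dr": [0, 0, 0], "grip": 1}
    - {"delta_pos": [0, 0, 0.8], "dr": [0, 0, 0], "grip": 1}
    - {"delta_pos": [0, 0, 1.2], "dr": [0, 0, 0], "grip": 1}
    - {"delta_pos": [0, 0, 1.6], "dr": [0, 0, 0], "grip": 1}
    - {"delta_pos": [0, 0, 2.0], "dr": [0, 0, 0], "grip": 1}
    - {"delta_pos": [0, 0, 2.3], "dr": [0, 0, 0], "grip": 1}
    - {"delta_pos": [0, 0, 2.3], "dr": [0, 0, 0], "grip": 1}

```text
clock: 13.9
tcp_pos: [613.9, -202.0, 171.7]
eef_rot: [0.993, 0.12, -0.0, -0.0]
force: [0.0, -0.3, -1.6]
finger_gap: 55.5
grasp_force: 75.4
```

carry_out:
  rows:
    - {"delta_pos": [0, 0, 0.1], "dr": [0, 0, 0], "grip": 1}
    - {"delta_pos": [0, 0, 0.2], "dr": [0, 0, 0], "grip": 1}
    - {"delta_pos": [0, 0, 0.3], "dr": [0, 0, 0], "grip": 1}
    - {"delta_pos": [0, 0, 0.4], "dr": [0, 0, 0], "grip": 1}
    - {"delta_pos": [0, 0, 0.5], "dr": [0, 0, 0], "grip": 1}
    - {"delta_pos": [0, 0, 0.5], "dr": [0, 0, 0], "grip": 1}

```text
clock: 14.5
tcp_pos: [614.0, -202.1, 167.2]
eef_rot: [0.993, 0.12, -0.0, -0.0]
force: [-0.1, -0.2, -2.7]
finger_gap: 55.5
grasp_force: 75.4
```

carry_out:
  rows:
    - {"delta_pos": [0, 0, 0.06], "dr": [0, 0, 0], "grip": 1}
    - {"delta_pos": [0, 0, 0.12], "dr": [0, 0, 0], "grip": 1}
    - {"delta_pos": [0, 0, 0.18], "dr": [0, 0, 0], "grip": 1}
    - {"delta_pos": [0, 0, 0.18], "dr": [0, 0, 0], "grip": 1}

```text
clock: 14.9
tcp_pos: [614.0, -202.1, 165.4]
eef_rot: [0.993, 0.12, -0.0, 0.0]
force: [-0.6, 0.3, -2.6]
finger_gap: 55.4
grasp_force: 75.4
```

carry_out:
  rows:
    - {"delta_pos": [0, 0, 0.05], "dr": [0, 0, 0], "grip": 1}
    - {"delta_pos": [0, 0, 0.1], "dr": [0, 0, 0], "grip": 1}
    - {"delta_pos": [0, 0, 0.15], "dr": [0, 0, 0], "grip": 1}
    - {"delta_pos": [0, 0, 0.15], "dr": [0, 0, 0], "grip": 1}

```text
clock: 15.3
tcp_pos: [614.3, -202.1, 165.3]
eef_rot: [0.993, 0.12, 0.001, 0.0]
force: [-0.7, 1.6, 8.9]
finger_gap: 55.2
grasp_force: 76.7
```

Contact at TCP z 165, which is the height expected for the hole's bottom. Releasing now.

carry_out:
  rows:
    - {"delta_pos": [0, 0, 0], "dr": [0, 0, 0], "grip": 1}
    - {"delta_pos": [0, 0, 0], "dr": [0, 0, 0], "grip": 0.3}
    - {"delta_pos": [0, 0, 0], "dr": [0, 0, 0], "grip": 0.2}
    - {"delta_pos": [0, 0, 0], "dr": [0, 0, 0], "grip": 0}
    - {"delta_pos": [0, 0, 0], "dr": [0, 0, 0], "grip": 0}
    - {"delta_pos": [0, 0, 0], "dr": [0, 0, 0], "grip": 0}
    - {"delta_pos": [0, 0, 0], "dr": [0, 0, 0], "grip": 0}
  squeeze: 20

```text
clock: 16.0
tcp_pos: [614.1, -202.1, 163.9]
eef_rot: [0.993, 0.12, -0.0, 0.0]
force: [0.6, -0.5, 0.2]
finger_gap: 85.5
grasp_force: 0.0
```

carry_out:
  rows:
    - {"delta_pos": [0, 0, -1], "dr": [0, 0, 0], "grip": 0}
    - {"delta_pos": [0, 0, -3], "dr": [0, 0, 0], "grip": 0}
    - {"delta_pos": [0, 0, -6], "dr": [0, 0, 0], "grip": 0}
    - {"delta_pos": [0, 0, -10], "dr": [0, 0, 0], "grip": 0}
    - {"delta_pos": [0, 0, -14], "dr": [0, 0, 0], "grip": 0}
    - {"delta_pos": [0, 0, -18], "dr": [0, 0, 0], "grip": 0}
    - {"delta_pos": [-12, 20, -18], "dr": [0, 0, 0], "grip": 0}
    - {"delta_pos": [-12, 20, -18], "dr": [0, 0, 0], "grip": 0}
    - {"delta_pos": [-12, 20, -18], "dr": [0, 0, 0], "grip": 0}
    - {"delta_pos": [-12, 20, -18], "dr": [0, 0, 0], "grip": 0}
    - {"delta_pos": [-12, 20, -18], "dr": [0, 0, 0], "grip": 0}
    - {"delta_pos": [-12, 20, -18], "dr": [0, 0, 0], "grip": 0}
    - {"delta_pos": [-12, 20, -18], "dr": [0, 0, 0], "grip": 0}

```text
clock: 17.3
tcp_pos: [544.7, -425.2, 344.4]
eef_rot: [0.993, 0.119, 0.0, -0.0]
force: [0.7, 0.0, -0.5]
finger_gap: 85.2
grasp_force: 0.0
```

Run:
```python
from h import *
np.set_printoptions(precision=1,suppress=True)
delta([])
a=snapshot("scene");b=snapshot("top")
x=pinpoint("scene","paddle");y=pinpoint("top","paddle")
print(x,y)
if x and y: print(tri(P(a),x[0]["location"],P(b),y[0]["location"]))
print("pred origin",proj(P(a),np.array([614,-202,171.])))
cv2.imwrite("pics/f.png",np.hstack([cv2.resize(a["image"][100:260,170:300],None,fx=3,fy=3),cv2.resize(b["image"][160:320,270:400],None,fx=3,fy=3)])[:,:,::-1])
```

```text
t 17.3 tcp [ 544.7 -425.2  344.4] yaw 0.239 F [ 0.7  0.  -0.5] gap 85.2 zaxis [ 0.  0. -1.]
[{'location': [178.2, 210.9], 'confidence': 0.67}] [{'location': [291.7, 425.7], 'confidence': 0.73}, {'location': [205.1, 356.4], 'confidence': 0.58}]
(array([ 393.6, -416.3, -178.7]), array([-12.5,  -1.4]))
pred origin [208.9 177.1]
```

View pics/f.png

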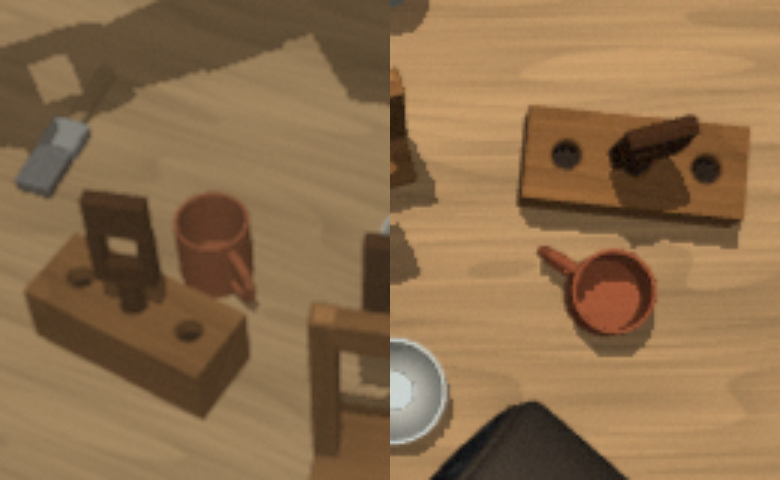

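Both crops show the paddle upright and seated in the middle hole, with its neck at left crop (130,295). The mug, bowl and brush are where they were. Handing in.

```bash
python3 -c "
from cell import *
print(hand_in())"
```

```text
the job is handed in; nothing more can be done
None
```

The paddle now stands upright, handle down, fully seated in the block's middle hole (the clear one), nothing else was disturbed as far as the pictures show, and the job is handed in at about 17 s; no verdict was returned.

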